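# Trip test of the printer bench's safety switch

## Task

Do the trip test on the big switch box (the one with the round metal shutter and the crossbar lever): turn the shutter until its slot lies over the push button underneath, press the button right in so that the lever drops by itself, then lift the lever back up until it rests on its upright stop and stays there. Don't pull the lever down by hand, don't work the buttons or toggle on the other box, and don't disturb the things lying on and between the two boxes.

Things in the scene. Friction and masses are not known exactly. Their poses are not given: they have to be found in the camera images.
- trip_box: The switch box: fixed grey housing 190 (own x) by 280 (own y) by 50 mm high, origin at the centre of its underside, z up, -x its front. It may stand left or right of the start box. On top, in its own frame: an aluminium shutter disc, axis at (-5, -70) mm, and at y = 85 mm a crossbar lever in a slot between two cheeks that end 72 mm above the table. 12 mm high ears stick out 22 mm from its y sides.
- shutter (a joint): Shutter angle (rad, 0 to 2.5, grows clockwise from above; 0.04 N m friction). Disc of 64 mm radius, 68 to 74 mm above the table, one slot 52 mm wide from 15 mm off the axis out through the rim. At 1.9 the slot points along the box's -y, centred over the test button; 0.2 off still lets closed fingers through. Starts at 0 to 0.7, button covered.
- fin (a point): Middle of the top edge of the shutter's upright fin, 102 mm above the table, 40 mm from the shutter's axis. The fin is a plate 8 mm thick, 40 mm long along the radius (20 to 60 mm from the axis), 28 mm high above the disc. From above it stands 90 degrees clockwise of the slot; with the slot over the button it points along the box's -x. Push it sideways to turn the shutter, or pinch it.
- button_top (a point): Centre of the top face of the test button: black, round, 32 mm across, under the shutter at (-5, -110) mm in the box's frame, 65 mm above the table when out (15 mm over the housing).
- test_button (a joint): How far the test button is pressed (m, 0 out, 0.010 right in; springs back). It trips the lever at about 0.008; the push needed is about 3 to 4 N, so a press with 8 N is ample.
- lever_bar (a point): Middle of the lever's crossbar: black, round, 18 mm thick, 70 mm long along the box's y, on a flat arm 18 mm wide and 8 mm thick. The hinge axis runs along the box's y through (20, 85) mm, 40 mm above the table; this point is 130 mm from it. Upright: 166 mm above the table, 0.26 rad behind the vertical (box's +x). Dropped: 121 mm above the table, 0.9 rad in front of it (box's -x).
- lever (a joint): Lever angle (rad): 0 resting on its upright stop, 1.16 fully dropped to the front (box's -x). Vertical at 0.26: below that it falls back onto the upright stop by its own weight, above that it falls forward. It weighs 0.25 kg; 1 to 3 N at the bar lifts it.
- start_box: The other box, not to be used: fixed grey housing 130 by 160 by 50 mm, origin at the centre of its underside, with a black mushroom button and a small toggle lever on top (about 140 mm high in all).
- start_button (a joint): How far the other box's mushroom button is pressed (m). Leave at 0.
- start_toggle (a joint): Angle of the other box's toggle (rad). Leave at 0.
- clip: Bystander: white printed clip 22 by 60 by 28 mm, lying on top of the switch box near its back edge; origin under its centre.
- driver: Bystander: screwdriver lying along x between the two boxes; origin under its centre.
- hex_keys: Bystander: black hex key holder 110 by 22 by 16 mm, in the gap between the two boxes; origin under the holder.

How it is judged (in metres and radians):
On the way, in this order (a step that is already met when the one before it is completed fails the run):
1. the test button is pressed right in while the lever is still up (value of joint test_button above 0.007 m and value of joint lever below 0.5 rad).
2. the lever has dropped by itself, with the robot off it (value of joint lever above 1.08 rad and contact force between each of the arm, the fingers and lever below 0.3 N), for 0.1 s.
At the end, for the whole second after the job is handed in: The lever rests on its upright stop (joint within 0.06 rad of 0) and is still, and the test button is out again (pressed less than 2 mm). The shutter may stay anywhere (value of joint lever below 0.06 rad and velocity of joint lever below 0.05 rad/s and value of joint test_button below 0.002 m); the robot touches nothing.
It fails at once if the robot pushes the lever down itself (velocity of joint lever above 0.5 rad/s and value of joint lever between 0.1 and 0.5 rad and value of joint test_button below 0.002 m and contact force between any of the arm, the fingers and lever above 1 N).
It fails at once if the other box is operated: its button pressed over 3 mm or its toggle moved over 0.2 rad (value of joint start_button above 0.003 m or value of joint start_toggle above 0.2 rad).
It fails at once if the clip, the screwdriver or the hex keys are moved more than 40 mm (distance of any of clip, driver, hex_keys from where it was at the start of the episode above 0.04 m).
It also fails if it takes over 69 s, if anything falls off the work surface, if the arm or the gripper's body presses on something with over 40 N, if the wrist force passes 120 N, or if a joint passes its speed limit or range.

## Robot

A 6-joint arm with a two-finger parallel gripper is mounted at the origin on the work surface. World frame = base frame: x ahead of the robot, y to its left, z up, the work surface at z = 0. Lengths are in mm, angles in rad, forces in N, time in s.
With the tool pointing down it reaches from about 275 to 850 mm from the base axis. Payload 19 kg.
Tool frame: the origin (TCP) lies at the centre of the arm's flange, where the gripper is bolted on; the fingertips stand tip_reach ahead of it and the grasp point (between the pads) lies 155 mm ahead of it (tip_reach is the distance from the TCP to the fingertips, in mm); z points along the fingers, y is the direction in which the jaws open and shut (so a half turn about z gives the same grasp; the last joint's range is limited). The gripper opens to 85 mm and grips with 20 to 120 N. Pads are 22 mm wide; open, the fingers measure 114 mm over their backs; the gripper's body (76 mm by 85 mm) begins 54 mm behind the grasp point. The pads swing forward as they close: fully open they stand 13 mm farther back than shut.
Start: joints at [-1.372, 0.15, 1.437, -0, 1.554, -0.134], TCP at [187.824, -543.446, 404.667] pointing down, gripper open.
Joint ranges: [-2.8, 2.8], [-0.68, 2.1], [0.12, 2.68], [-1.39, 4.53], [0.16, 2.79], [-2.81, 2.81]. Speed limits (rad/s): [1.89, 1.89, 2.22, 3.01, 3.01, 3.01].

## Interface

Orientations are given as a unit quaternion [w, x, y, z].
In Python, from cell import * gives the robot as it stands. The module is installed in compiled form; this text tells all that it offers.
- The arm moves only by the tool step_arm, never from a script. Its argument "series" is a list that holds one entry, the list of rows, each a list of 7 numbers: the turn, a rotation vector about the tool's x, y, z in degrees, then the shift along the tool's x, y, z in mm, then the finger opening in mm, from 0 to 85.4. In form: [[[wx, wy, wz, tx, ty, tz, grip], ...]]. A call has 1 to 10 rows; each row shifts and turns the commanded pose from where the row before left it, along the tool's axes as they then stand; what a row does not reach is not made up. A row lasts 1/8 s, in which the tool goes at most 62.5 mm and 10.7 degrees, less where a joint would pass 70% of its speed; a pose out of reach is approached as far as the arm can. A call is refused whole if a number of a shift passes 62.5 or a number of a turn 10.7, either way. A call with a gripper value outside its range is refused whole. The fingers move at their own pace and stop on an object; "force" is the grip in N (left out, the last holds). Time passes only in rows, so rows that do not move let the fingers close. It gives the time, the measured TCP pose, the force and the opening at its end, in the units of the state.
- sense(): the state, without advancing time (a new reading comes with each control period).
- camera(name): name is "scene" or "top" or "wrist"; returns a dict with "img" (420x560x3 uint8, red, green, blue), "vfov" (degrees; the focal length in pixels is half the picture's height over the tangent of half this angle, whatever the lens; pixels are square), "cx", "cy" (the principal point, pixels), "distortion" ([k1, k2, p1, p2, k3] as OpenCV has them; the pictures are not rectified), "pose" (4x4, takes a point from camera to world coordinates); the wrist camera has in their place "hand_eye" (4x4, takes a point from camera to tool coordinates, whose origin is the TCP and whose axes are the flange's). Camera axes: x right, y down, z forward; pixel columns grow to the right and rows downward; lengths in mm; the calibration is good to about 2 mm. A picture is of the moment at which its call begins: read the wrist's pose just before it. There is no depth.
- hand_in(): hands the job in, once; it reports no verdict.
The state is a dict: "clock": time; "joint_positions": joint angles; "dq": joint speeds; "tau": joint torques, N m; "tcp_pos": TCP position; "tcp_rot": TCP orientation; "contact_force": force on the tool from outside, world axes, zero at the start; "ft_torque": the same for the moment, N m; "width": opening from 0.0 (shut) to 1.0 (fully open).
Only numpy, scipy, OpenCV 4.12 (cv2) and the standard library are available. Lean on these libraries where they do the work, as an engineer would, in place of code of your own. Each camera call takes 0.05 s, during which the arm holds its last target.

## Working session

There is one attempt and no reset: what is moved stays moved. The work goes in short steps, Python scripts to look and compute and a tool call to move; the robot and the scene stay as the last step left them, time stands still between calls to the robot, and variables do not carry over. Pictures are saved under pics/ and viewed, and the job is handed in when it is done.

Besides the shell and the picture viewer there is one more tool, called after "Emit:" in YAML: its name, and indented under it one key for each argument. step_arm: Moves the arm, as the interface text tells. Its arguments: {"type":"object","properties":{"series":{"type":"array","items":{"type":"array","items":{"type":"array","items":{"type":"number"}}}},"force":{"type":"number"}},"required":["series"]}

```bash
mkdir -p pics
python3 - <<'E'
from cell import *
import cv2,json
s=sense();print(s)
for n in ["scene","top","wrist"]:
    c=camera(n); cv2.imwrite(f"pics/{n}0.png",c["img"][:,:,::-1]); print(n,{k:(v.tolist() if hasattr(v,'tolist') else v) for k,v in c.items() if k!="img"})
E
```

```text
{'clock': 0.0, 'joint_positions': array([-1.37199871e+00,  1.50982226e-01,  1.43801655e+00,  2.66119882e-05,
        1.55377928e+00, -1.33972998e-01]), 'dq': array([ 4.89752917e-04,  3.59119768e-05, -6.97491642e-04,  2.68695600e-06,
        1.89388301e-03, -6.57256955e-04]), 'tau': array([ 1.31499030e-03, -7.13063478e+01, -5.70866346e+01, -1.16234569e-04,
        9.11863317e-03, -7.94989069e-05]), 'tcp_pos': array([ 187.82461001, -543.42483214,  404.08468818]), 'tcp_rot': array([-5.92823092e-04,  9.86189734e-01,  1.65618405e-01, -5.91057461e-06]), 'contact_force': array([ 0.06642786, -0.83254671, -0.41922132]), 'ft_torque': array([ 0.00287301,  0.05774841, -0.05416369]), 'width': 0.999277990559291}
scene {'vfov': 57.16879472547561, 'cx': 280.24402939769885, 'cy': 208.01368233491047, 'distortion': [-0.10130866840481312, 0.0, 0.0, 0.0, 0.0], 'pose': [[-0.8379019914124323, 0.330664498145492, -0.4342594183817666, 916.1652330251994], [0.5452658438375532, 0.4712293525923958, -0.6932734358097623, 566.445579080998], [-0.024605128148445773, -0.8176820206666778, -0.5751440695575823, 621.105081
[... 204 characters left out ...]
6, -0.991008893329218, 0.13244540484310763, 393.6264715770297], [-0.9997945085581735, 0.01784575337804211, -0.00961611893076786, -13.536528402494788], [0.007166071348817353, -0.13260053706063563, -0.9911436550735999, 1150.267176894327], [0.0, 0.0, 0.0, 1.0]]}
wrist {'vfov': 58.71348847647112, 'cx': 281.80044563542646, 'cy': 207.83627380102513, 'distortion': [-0.09994887215859746, 0.0, 0.0, 0.0, 0.0], 'hand_eye': [[-0.00036269550877843665, -0.9558086921904861, -0.29398913650861225, 75.3673006831546], [0.9999983718967783, 0.000173008721941451, -0.0017961825555890035, 0.2702298357671884], [0.0017676695841649488, -0.2939893093312982, 0.9558070732857892, 30.59655314038445], [0.0, 0.0, 0.0, 1.0]]}
```

View pics/top0.png

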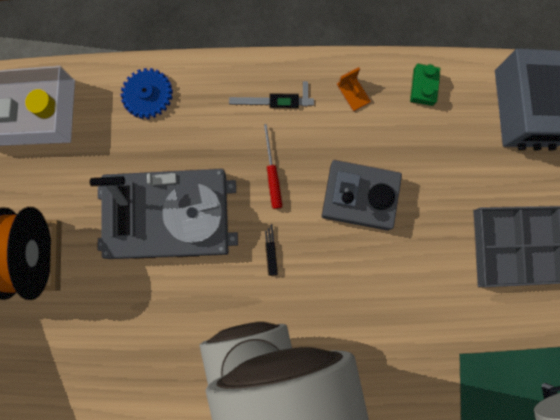

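View pics/scene0.png

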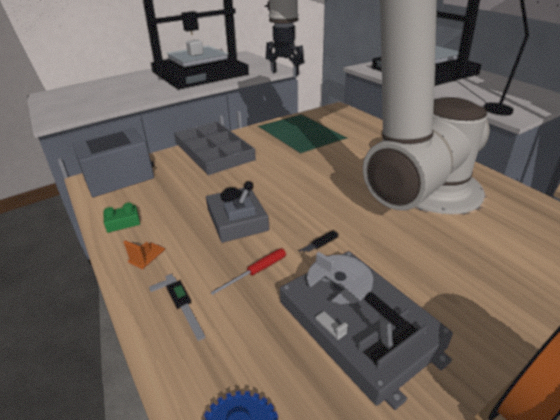

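```bash
python3 - <<'E'
import cell
print([n for n in dir(cell) if not n.startswith('__')])
print(getattr(cell,'tip_reach',None))
E
python3 -c "
import cv2
a=cv2.imread('pics/top0.png')
cv2.imwrite('pics/t1.png',cv2.resize(a[80:290,60:330],None,fx=2.9,fy=2.8,interpolation=cv2.INTER_CUBIC))"
```

```text
['IKError', 'camera', 'hand_in', 'sense', 'tip_reach']
173.4
```

View crop.

View pics/t1.png

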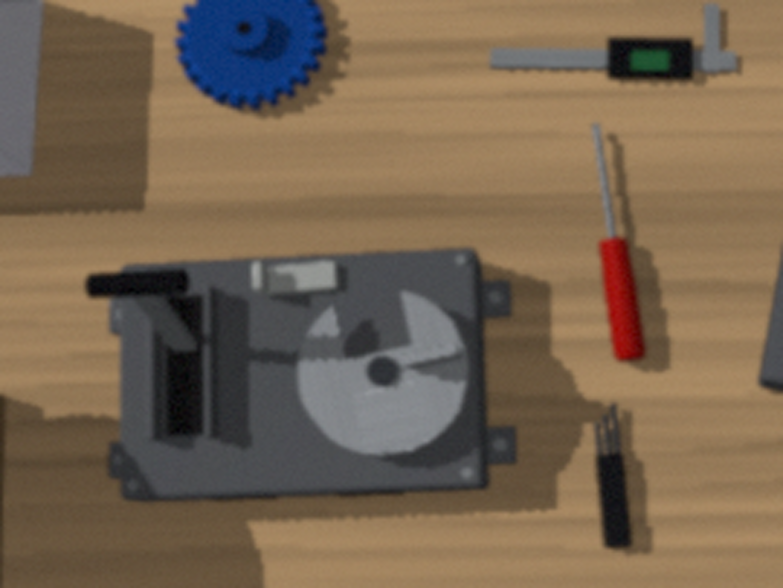

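```bash
python3 -c "
import cv2
a=cv2.imread('pics/scene0.png')
cv2.imwrite('pics/s1.png',cv2.resize(a[220:410,260:460],None,fx=3.1,fy=3.1,interpolation=cv2.INTER_CUBIC))"
cat > h.py <<'E'
import numpy as np,cv2,pickle
from cell import *
def K(c):
    h=c["img"].shape[0]; f=h/2/np.tan(np.radians(c["vfov"])/2)
    return np.array([[f,0,c["cx"]],[0,f,c["cy"]],[0,0,1.]])
def R(q):
    w,x,y,z=q
    from scipy.spatial.transform import Rotation
    return Rotation.from_quat([x,y,z,w]).as_matrix()
def pose(c,s=None):
    if "pose" in c: return np.array(c["pose"])
    T=np.eye(4);T[:3,:3]=R(s["tcp_rot"]);T[:3,3]=s["tcp_pos"]
    return T@np.array(c["hand_eye"])
def pix2w(c,uv,z,s=None):
    uv=np.array(uv,float).reshape(-1,1,2)
    n=cv2.undistortPoints(uv,K(c),np.array(c["distortion"]))[:,0]
    P=pose(c,s);d=np.c_[n,np.ones(len(n))]@P[:3,:3].T
    z=np.broadcast_to(z,(len(d),))
    t=(z-P[2,3])/d[:,2]
    return P[:3,3]+d*t[:,None]
def w2pix(c,X,s=None):
    P=np.linalg.inv(pose(c,s))
    r,_=cv2.Rodrigues(P[:3,:3])
    return cv2.projectPoints(np.array(X,float).reshape(-1,1,3),r,P[:3,3],K(c),np.array(c["distortion"]))[0][:,0]
E
```

```text
(no output)
```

View pics/s1.png

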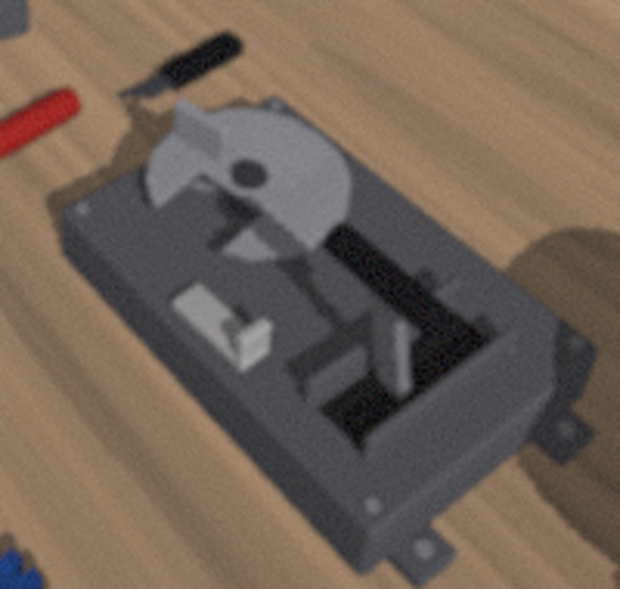

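```bash
cat > fit.py <<'E'
from h import *
from scipy.optimize import least_squares
c=camera("top"); 
def cr(p): return [60+(p[0])/2.9, 80+(p[1])/2.8]
obs=[((95,140,50),(478,250)),((-95,-140,50),(488,489)),((95,-140,50),(478,250)),((95,140,50),(122,266)),((-5,-70,74),(383,372)),((20+130*np.sin(.26),85,40+130*np.cos(.26)),(137,283)),((-95,140,50),(123,499))]
obs=obs[1:]
L=np.array([o[0] for o in obs],float);U=np.array([cr(o[1]) for o in obs])
def W(p,L):
    L=np.atleast_2d(np.array(L,float));cs,sn=np.cos(p[2]),np.sin(p[2])
    return np.c_[p[0]+cs*L[:,0]-sn*L[:,1],p[1]+sn*L[:,0]+cs*L[:,1],L[:,2]]
f=lambda p:(w2pix(c,W(p,L))-U).ravel()
r=least_squares(f,[450,250,0],loss='soft_l1')
p=r.x;print(p);print(np.round(f(p).reshape(-1,2),2))
print('axis',W(p,[-5,-70,74]),'btn',W(p,[-5,-110,65]),'bar up',W(p,L[-2]),'dropped',W(p,[20-130*np.sin(.9),85,121]))
for a in [0,.1,.2,.3]:
    # slot dir angle local: -90deg + (1.9-a) (ccw)
    th=-np.pi/2+(1.9-a); ph=th-np.pi/2
    print(a,W(p,[-5+40*np.cos(ph),-70+40*np.sin(ph),102]),(w2pix(c,W(p,[[-5+r_*np.cos(t),-70+r_*np.sin(t),z] for r_,t,z in ((64,th,74),(20,ph,102),(60,ph,102))]))-[60,80])*[2.9,2.8])
from cv2 import imwrite
np.save('box.npy',p)
E
python3 fit.py
```

```text
[5.38792011e+02 2.39283459e+02 2.41879558e-02]
[[-0.72 -0.26]
 [ 0.27 -0.82]
 [-0.36 -0.67]
 [ 0.61  0.28]
 [ 1.13  0.57]
 [-1.    0.77]]
axis [[535.48646552 169.18300658  74.        ]] btn [[536.45388941 129.19470715  65.        ]] bar up [[590.14108085 325.55060086 165.63069716]] dropped [[454.92767429 322.27942699 121.        ]]
0 [[549.32973884 131.65483338 102.        ]] [[355.81421335 296.20194808]
 [404.10958609 358.34416156]
 [455.88927274 339.08195734]]
0.1 [[545.51401438 130.46029666 102.        ]] [[363.93827878 293.60672438]
 [404.92429875 360.86133075]
 [458.37479403 346.61864674]]
0.2 [[541.59809797 129.65266445 102.        ]] [[372.27158652 291.79579779]
 [405.47291027 363.45100947]
 [460.06369721 354.38107197]]
0.3 [[537.62111615 129.24000636 102.        ]] [[380.73290502 290.78710342]
 [405.74972222 366.08733879]
 [460.93715306 362.29184869]]
```

Emit:
step_arm:
  series:
    - [[0,0,0,44,-39,0,0],[0,0,0,44,-39,0,0],[0,0,0,44,-39,0,0],[0,0,0,44,-39,0,0],[0,0,0,44,-39,0,0],[0,0,0,44,-39,0,0],[0,0,0,44,-39,0,0],[0,0,0,44,-39,0,0],[0,0,0,44,-39,0,0],[0,0,0,44,-39,0,0]]
  force: 40

```text
clock: 1.45
tcp_pos: [476.8, -29.1, 404.8]
tcp_rot: [0.0, 0.986, 0.166, 0.0]
contact_force: [1.3, -1.1, -0.1]
width: -0.001
```

Emit:
step_arm:
  series:
    - [[0,0,0,44,-39,0,0],[0,0,0,44,-39,0,0],[0,0,0,42,-39,0,0],[0,0,-10.5,0,0,0,0],[0,0,-10.5,0,0,0,0],[0,0,-10.5,0,0,0,0],[0,0,-10.5,0,0,0,0],[0,0,-10.5,0,0,0,0],[0,0,-10.5,0,0,0,0],[0,0,-10.5,0,0,0,0]]

```text
clock: 2.7
tcp_pos: [560.9, 121.9, 404.5]
tcp_rot: [-0.0, 0.689, 0.725, -0.0]
contact_force: [0.3, -0.2, -0.9]
width: -0.001
```

```bash
cat > snap.py <<'E'
import sys
from h import *
s=sense();c=camera("wrist")
n=sys.argv[1]
pickle.dump((s,c),open(f"pics/{n}.pkl","wb"))
cv2.imwrite(f"pics/{n}.png",cv2.resize(c["img"][:,:,::-1],None,fx=1.4,fy=1.4,interpolation=cv2.INTER_CUBIC))
Rm=R(s["tcp_rot"]);print(s["clock"],s["tcp_pos"],"psi",np.degrees(np.arctan2(Rm[1,0],Rm[0,0])),"z",Rm[:,2],s["contact_force"],s["width"],s["joint_positions"])
E
python3 snap.py w1
```

```text
2.7 [560.9091204  121.94359191 404.54115633] psi 92.91381295834427 z [-3.83403725e-04  8.67070148e-05 -9.99999923e-01] [ 0.25912417 -0.22572145 -0.94943874] -0.0007263930937927527 [7.98439908e-02 1.48582325e-01 1.43984343e+00 1.17028168e-04
 1.55354217e+00 2.89862997e-02]
```

View pics/w1.png

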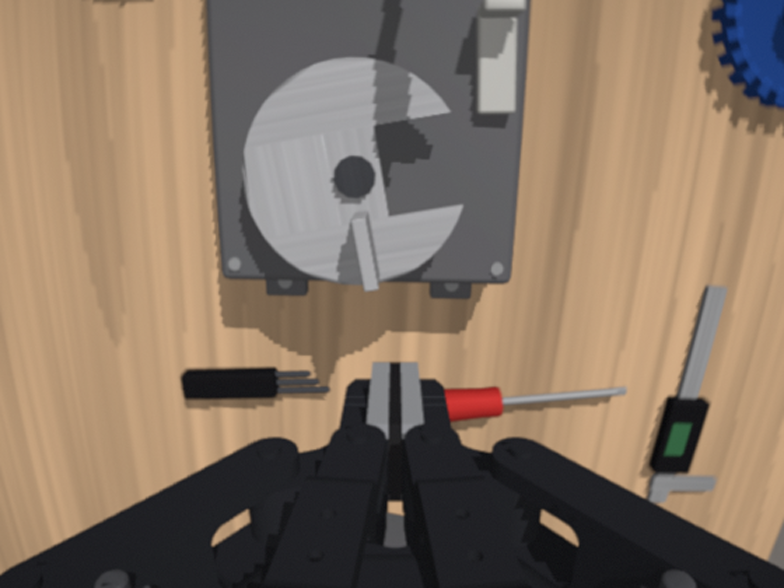

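```bash
cat > m.py <<'E'
from h import *
s,c=pickle.load(open("pics/w1.pkl","rb"))
g=lambda u,z:pix2w(c,np.array(u)/1.4,z,s)
ax=g([354,177],74)[0]; print('axis',ax)
f=g([[371,289],[358,219],[352,220],[365,219],[364,290],[378,289]],102);print(f)
print('rim',g([[243,165],[350,57],[365,282]],74), np.linalg.norm(g([[243,165],[350,57],[365,282]],74)[:,:2]-ax[:2],axis=1))
d=f[0]-f[1];print('fin dir',np.degrees(np.arctan2(d[1],d[0])),np.linalg.norm(d))
d=(f[0]+f[1])/2-ax;print('fin mid dir',np.degrees(np.arctan2(d[1],d[0])),np.linalg.norm(d[:2]))
sl=g([[450,112],[463,206]],74);print('slot',sl,np.linalg.norm(sl[0]-sl[1]));d=sl.mean(0)-ax;print(np.degrees(np.arctan2(d[1],d[0])))
print('corner',g([[223,278],[511,281]],50))
p=np.load('box.npy')
print('proj tip',w2pix(c,[s["tcp_pos"]+[0,0,-173.4]],s)*1.4)
E
python3 m.py
```

```text
axis [535.617629   171.28070108  74.        ]
[[548.63791823 114.16018698 102.        ]
 [540.38868564 152.06657935 102.        ]
 [537.26380005 151.38722536 102.        ]
 [544.05024597 152.24502715 102.        ]
 [544.85386338 113.40023613 102.        ]
 [552.43960416 114.35196995 102.        ]]
rim [[472.3911732  175.34624549  74.        ]
 [531.33453282 235.40842927  74.        ]
 [544.01159022 109.82338589  74.        ]] [63.35703089 64.2706032  62.02789837]
fin dir -77.72265212280043 38.7936131442746
fin mid dir -76.88026438525995 39.19026861513791
slot [[587.17256753 209.43390887  74.        ]
 [598.59564124 158.05770973  74.        ]] 52.63079374997343
12.279938693343526
corner [[450.41116207 100.95817332  50.        ]
 [637.29209784 108.31954435  50.        ]]
proj tip [[394.14441448 389.29302844]]
```

Emit:
step_arm:
  series:
    - [[0,0,0,14,12,0,0],[0,0,-10,0,0,0,0],[0,0,0,0,0,50,0],[0,0,0,0,0,50,0],[0,0,0,0,0,30,0],[0,0,0,0,0,18,0],[0,0,0,0,0,0,0]]

```text
clock: 3.62
tcp_pos: [572.5, 136.9, 256.0]
tcp_rot: [-0.001, 0.626, 0.78, -0.0]
contact_force: [0.8, 0.2, 0.9]
width: 0.004
```

```bash
python3 snap.py w2
```

```text
3.625 [572.49653538 136.85079737 256.03755167] psi 102.47364499595743 z [-1.42905400e-03  3.73021994e-06 -9.99998979e-01] [0.82319134 0.21535133 0.91573477] 0.0036286159328563837 [ 1.03753919e-01  2.70964057e-01  1.60133105e+00  1.58810944e-04
  1.27071854e+00 -1.13999525e-01]
```

View pics/w2.png

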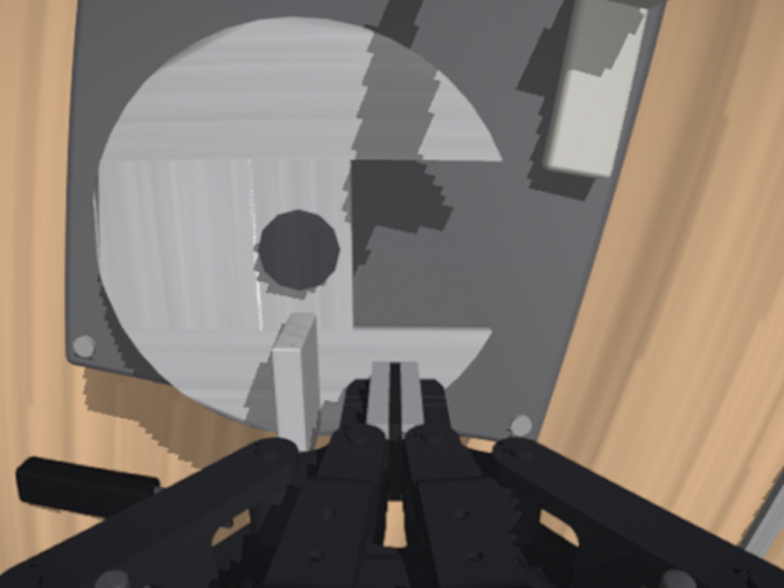

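Emit:
step_arm:
  series:
    - [[0,0,0,0,-8,0,0],[0,0,10,-2.8,-7.6,0,0],[0,0,10,-2.8,-7.6,0,0],[0,0,10,-2.8,-7.6,0,0]]

```text
clock: 4.18
tcp_pos: [542.0, 125.2, 258.1]
tcp_rot: [0.001, 0.808, 0.589, 0.001]
contact_force: [0.2, -0.2, -1.0]
width: -0.002
```

```bash
python3 snap.py w3
```

```text
4.175 [541.95828696 125.22054129 258.05187189] psi 72.2031725333007 z [ 2.15681645e-03  1.82620818e-04 -9.99997657e-01] [ 0.20602349 -0.20609369 -1.02430811] -0.001930479871577577 [ 8.85564124e-02  2.05023974e-01  1.67917612e+00 -9.30463436e-06
  1.25522804e+00  3.99173358e-01]
```

View pics/w3.png

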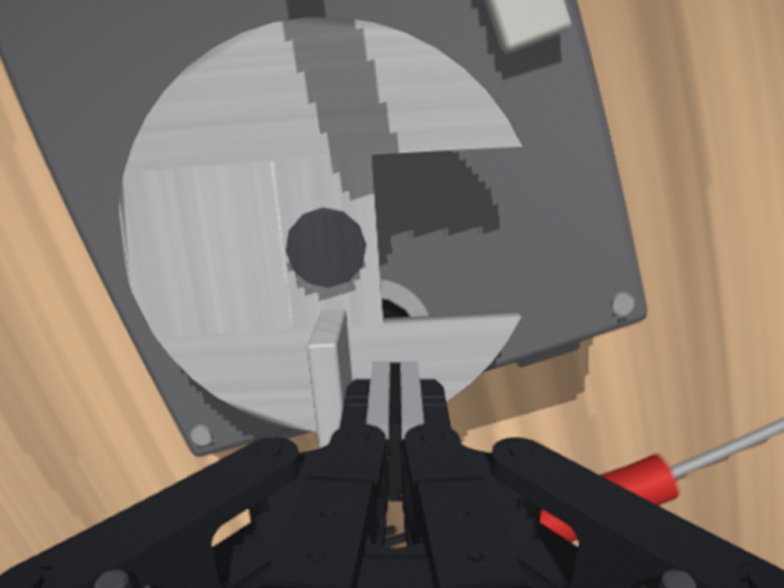

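Emit:
step_arm:
  series:
    - [[0,0,10,-2.8,-7.6,0,0],[0,0,10,-2.8,-7.6,0,0],[0,0,10,-2.8,-7.6,0,0],[0,0,10,-2.8,-7.6,0,0],[0,0,10,-2.8,-7.6,0,0],[0,0,10,-2.8,-7.6,0,0],[0,0,10,-2.8,-7.6,0,0]]

```text
clock: 5.1
tcp_pos: [494.7, 149.9, 257.8]
tcp_rot: [-0.0, 1.0, 0.021, 0.001]
contact_force: [0.3, -1.0, 0.7]
width: -0.001
```

```bash
python3 snap.py w4
```

```text
5.1 [494.65635477 149.88470312 257.76304336] psi 2.391410624829322 z [ 1.47602342e-03  1.33500263e-04 -9.99998902e-01] [ 0.29586774 -0.98865172  0.70184308] -0.0012285628218651774 [ 1.45097481e-01  1.27570318e-01  1.77082651e+00 -8.59301827e-05
  1.24171601e+00  1.67418348e+00]
```

View pics/w4.png

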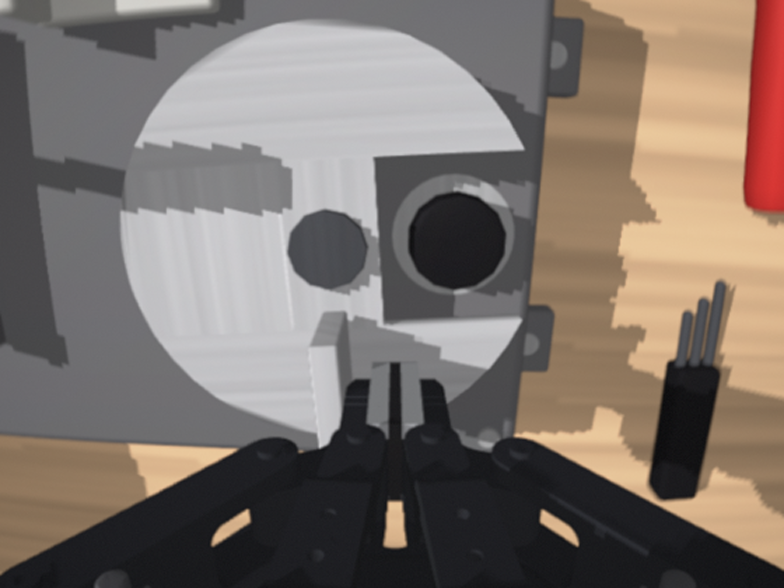

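Run:
```python
from h import *
s,c=pickle.load(open("pics/w4.pkl","rb"))
print(pix2w(c,np.array([457,241])/1.4,65,s),pix2w(c,np.array([328,249])/1.4,74,s),pix2w(c,np.array([[524,150],[522,317]])/1.4,74,s))
```

```text
[[537.70623088 132.02238013  65.        ]] [[535.44985439 171.65844263  74.        ]] [[566.93742716 115.8149184   74.        ]
 [516.28072971 110.91114061  74.        ]]
```

Emit:
step_arm:
  series:
    - [[0,0,0,0,5,-30,0],[0,0,0,42,15,0,0],[0,0,0,0,0,0,0],[0,0,0,0,0,20,0],[0,0,0,0,0,15,0],[0,0,0,0,0,0,0]]

```text
clock: 5.9
tcp_pos: [537.2, 131.8, 250.9]
tcp_rot: [0.0, 1.0, 0.023, -0.001]
contact_force: [0.6, -0.4, 0.3]
width: -0.002
```

```bash
python3 snap.py w5
```

```text
5.9 [537.22087577 131.75986382 250.87620802] psi 2.6683620322769666 z [-1.87303056e-03 -5.74614897e-05 -9.99998244e-01] [ 0.57020714 -0.35477522  0.34158799] -0.0018690587408166607 [1.01185481e-01 2.07055264e-01 1.69259499e+00 1.39419818e-04
 1.24381166e+00 1.62536523e+00]
```

View pics/w5.png

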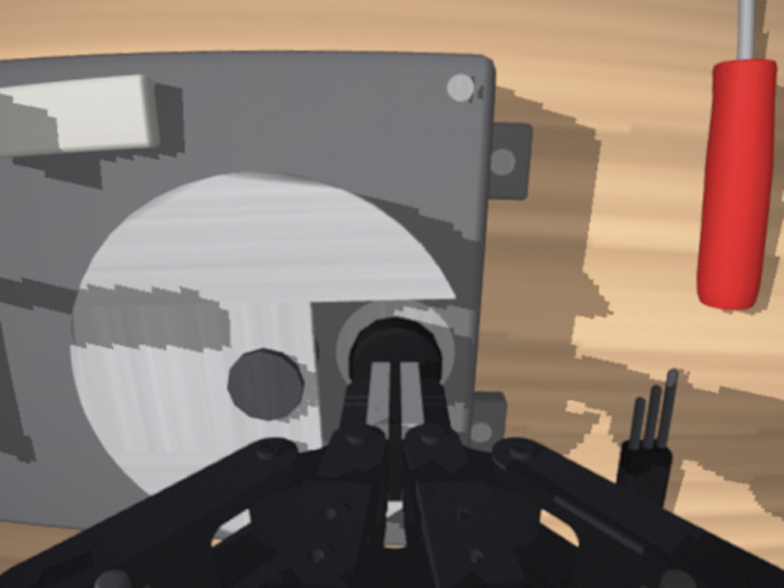

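Emit:
step_arm:
  series:
    - [[0,0,0,0,3,8,0],[0,0,0,0,0,4,0],[0,0,0,0,0,3,0],[0,0,0,0,0,0,0]]

```text
clock: 6.45
tcp_pos: [537.9, 128.7, 236.6]
tcp_rot: [-0.0, 1.0, 0.022, -0.0]
contact_force: [-0.5, -1.3, 0.9]
width: -0.0
```

Emit:
step_arm:
  series:
    - [[0,0,0,0,0,3,0],[0,0,0,0,0,1,0],[0,0,0,0,0,0,0]]

```text
clock: 6.82
tcp_pos: [537.9, 128.7, 232.8]
tcp_rot: [-0.0, 1.0, 0.022, 0.0]
contact_force: [0.4, -0.5, 1.3]
width: -0.002
```

Emit:
step_arm:
  series:
    - [[0,0,0,0,0,2,0],[0,0,0,0,0,2,0],[0,0,0,0,0,0,0]]

```text
clock: 7.2
tcp_pos: [537.9, 128.7, 228.6]
tcp_rot: [-0.0, 1.0, 0.022, 0.0]
contact_force: [0.9, 0.9, 1.6]
width: -0.001
```

```bash
cat > sc.py <<'E'
import sys
from h import *
c=camera("scene")
cv2.imwrite(f"pics/{sys.argv[1]}.png",cv2.resize(c["img"][180:410,250:480,::-1],None,fx=2.6,fy=2.6,interpolation=cv2.INTER_CUBIC))
E
python3 sc.py s2
```

```text
(no output)
```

View pics/s2.png

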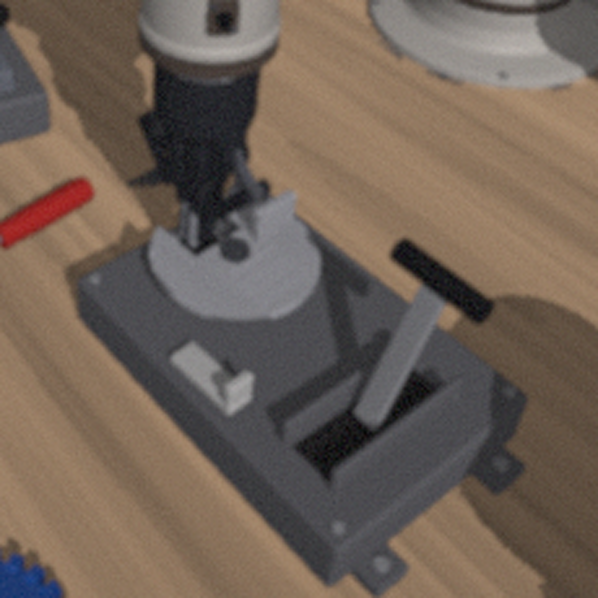

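Emit:
step_arm:
  series:
    - [[0,0,0,0,0,-20,0],[0,0,0,0,0,-50,0],[0,0,0,0,0,-60,0],[0,0,0,0,0,-40,0],[0,0,0,0,0,0,0]]

```text
clock: 7.88
tcp_pos: [538.0, 128.7, 401.8]
tcp_rot: [-0.0, 1.0, 0.022, 0.002]
contact_force: [1.5, 0.1, -0.8]
width: -0.001
```

Run:
```python
from h import *
s=sense();print(s["tcp_pos"])
c=camera("top")
cv2.imwrite("pics/t3.png",cv2.resize(c["img"][80:290,60:330,::-1],None,fx=2.9,fy=2.8,interpolation=cv2.INTER_CUBIC))
```

```text
[537.95095422 128.73367133 401.83413409]
```

View pics/t3.png

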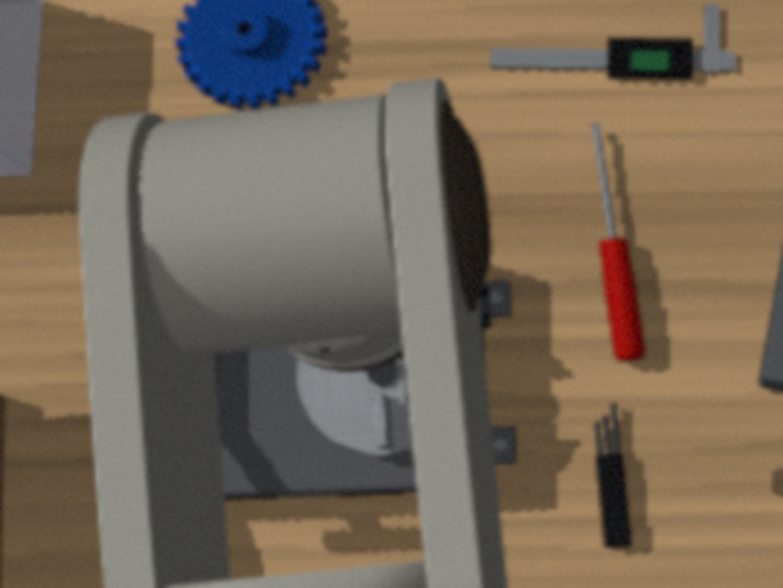

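Emit:
step_arm:
  series:
    - [[0,0,0,-30,-50,0,0],[0,0,0,-30,-50,0,0],[0,0,0,-30,-50,0,0],[0,0,0,-30,-50,0,0],[0,0,0,0,0,0,0]]

```text
clock: 8.55
tcp_pos: [406.8, 325.6, 397.2]
tcp_rot: [0.0, 1.0, 0.025, -0.001]
contact_force: [1.0, -0.1, -0.6]
width: -0.002
```

```bash
python3 snap.py w6
```

```text
8.55 [406.82146471 325.60942503 397.21987386] psi 2.8273180640316493 z [-2.35182171e-03 -5.04121102e-04 -9.99997107e-01] [ 1.00110019 -0.09468905 -0.59830134] -0.0017992975715857527 [5.26828220e-01 4.11252197e-02 1.57180467e+00 7.47310128e-04
 1.53094917e+00 2.04824745e+00]
```

View pics/w6.png

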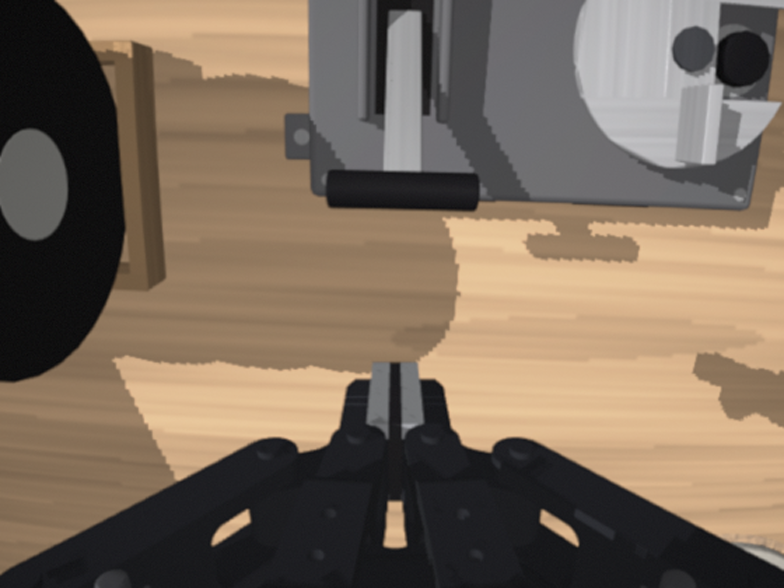

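Run:
```python
from h import *
s,c=pickle.load(open("pics/w6.pkl","rb"))
print(pix2w(c,np.array([[403,190],[327,190],[479,192]])/1.4,121,s))
for z in (0,100,200): print(z,pix2w(c,np.array([[125,260],[165,280]])/1.4,z,s))
```

```text
[[455.26358057 324.20002088 121.        ]
 [453.60009933 359.5990211  121.        ]
 [456.20325326 288.6944946  121.        ]]
0 [[382.48534603 525.08896165   0.        ]
 [368.42643538 495.25116294   0.        ]]
100 [[409.67214515 471.59699754 100.        ]
 [399.44980911 449.90171739 100.        ]]
200 [[436.85894428 418.10503344 200.        ]
 [430.47318284 404.55227184 200.        ]]
```

Emit:
step_arm:
  series:
    - [[0,0,0,0,0,42,0],[0,0,0,0,0,42,0],[0,0,0,0,0,42,0],[0,0,0,12,0,0,0],[0,0,0,0,0,0,0]]

```text
clock: 9.22
tcp_pos: [422.6, 323.3, 273.9]
tcp_rot: [-0.0, 1.0, 0.022, 0.0]
contact_force: [-0.9, 0.6, 0.5]
width: -0.0
```

```bash
python3 snap.py w7; python3 sc.py s3
```

```text
9.225 [422.62402051 323.28323273 273.90532808] psi 2.4900627883832307 z [ 9.33045827e-04  4.13079103e-04 -9.99999479e-01] [-0.86499387  0.6239774   0.53414235] -0.0002637602168601113 [ 5.08180988e-01  1.42772353e-01  1.71793816e+00 -9.72162919e-05
  1.27986601e+00  2.03554518e+00]
```

View pics/w7.png

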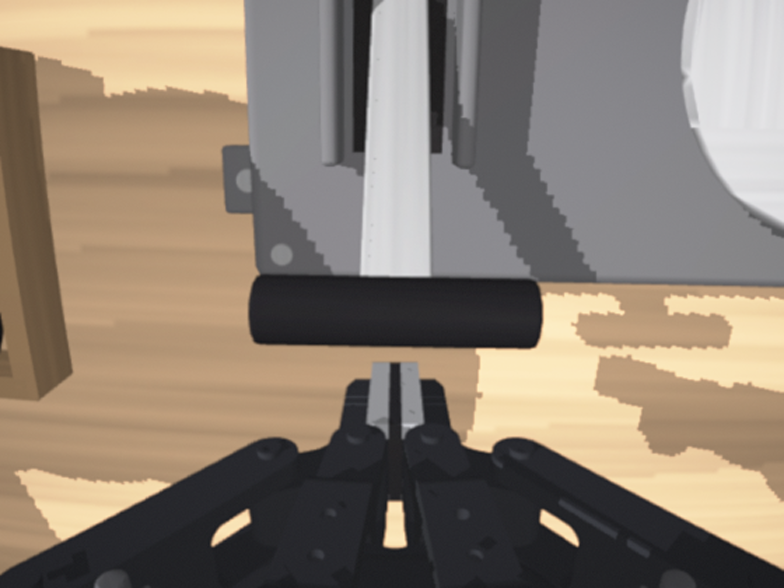

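View pics/s3.png

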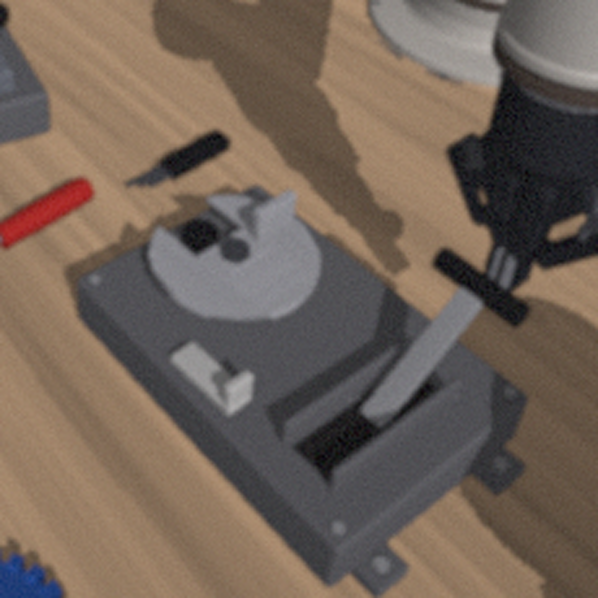

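Emit:
step_arm:
  series:
    - [[0,0,0,8,0,5,0],[0,0,0,10,0,-5,0],[0,0,0,10,0,-10,0],[0,0,0,12,0,-9,0],[0,0,0,12,0,-9,0],[0,0,0,12,0,-6,0],[0,0,0,12,0,-5,0],[0,0,0,8,0,-2,0],[0,0,0,0,0,0,0]]

```text
clock: 10.45
tcp_pos: [505.4, 327.4, 313.5]
tcp_rot: [0.0, 1.0, 0.022, -0.0]
contact_force: [-0.7, 0.3, 0.3]
width: -0.002
```

```bash
python3 snap.py w8; python3 sc.py s4
```

```text
10.45 [505.41654069 327.35662057 313.45816318] psi 2.5476883038949287 z [-3.25451667e-04 -4.32722801e-05 -9.99999946e-01] [-0.70592334  0.31771467  0.30454956] -0.0016396477641456345 [4.46841817e-01 2.52034136e-01 1.50245543e+00 1.03343173e-04
 1.38741529e+00 1.97315373e+00]
```

View pics/w8.png

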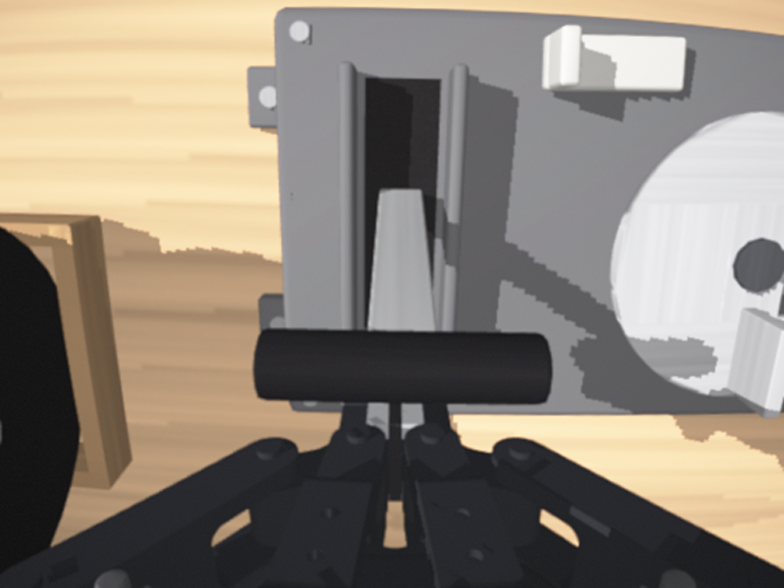

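View pics/s4.png

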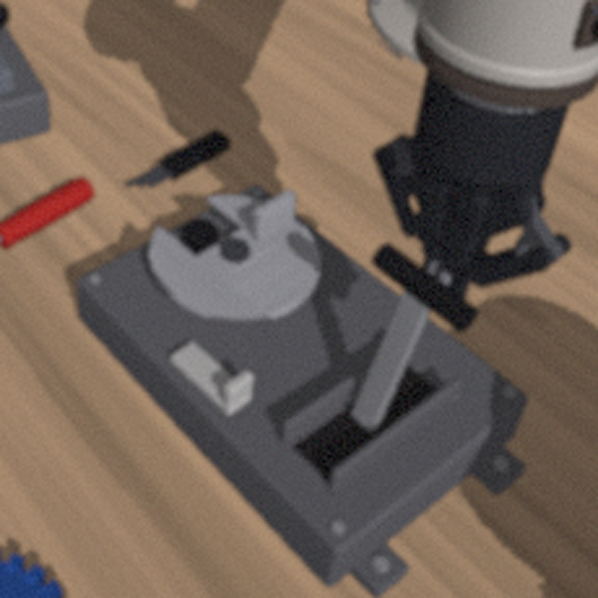

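Emit:
step_arm:
  series:
    - [[0,0,0,8,0,-2,0],[0,0,0,8,0,-1,0],[0,0,0,8,0,0,0],[0,0,0,6,0,0,0],[0,0,0,6,0,0,0],[0,0,0,6,0,0,0],[0,0,0,6,0,0,0],[0,0,0,6,0,0,0],[0,0,0,0,0,0,0]]

```text
clock: 11.68
tcp_pos: [559.3, 329.8, 316.6]
tcp_rot: [-0.0, 1.0, 0.022, -0.0]
contact_force: [-0.3, -0.1, 0.4]
width: -0.001
```

```bash
python3 snap.py w9; python3 sc.py s5
```

```text
11.675 [559.25086348 329.81114346 316.63753882] psi 2.5586685737477097 z [-5.30457402e-05  6.45084841e-05 -9.99999997e-01] [-0.32888006 -0.11217497  0.35199133] -0.0010976542866598473 [4.14254344e-01 3.44606633e-01 1.37623858e+00 8.13168704e-05
 1.42077004e+00 1.94038133e+00]
```

View pics/w9.png

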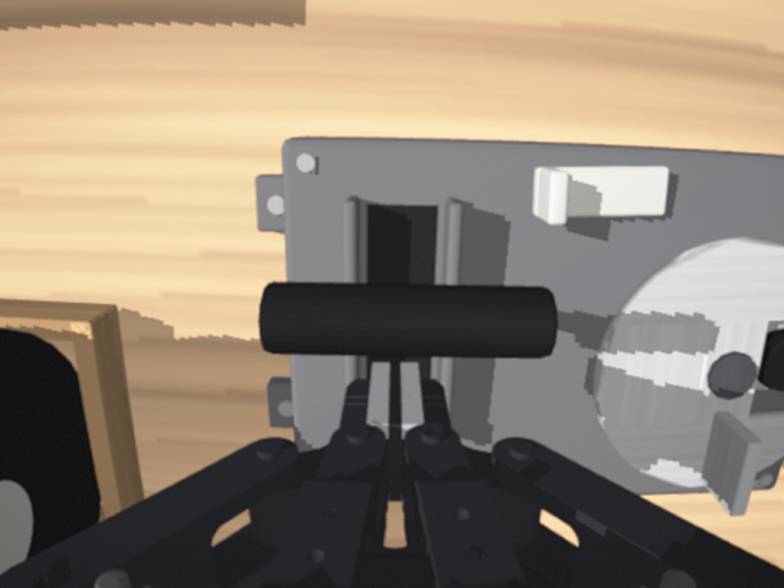

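View pics/s5.png

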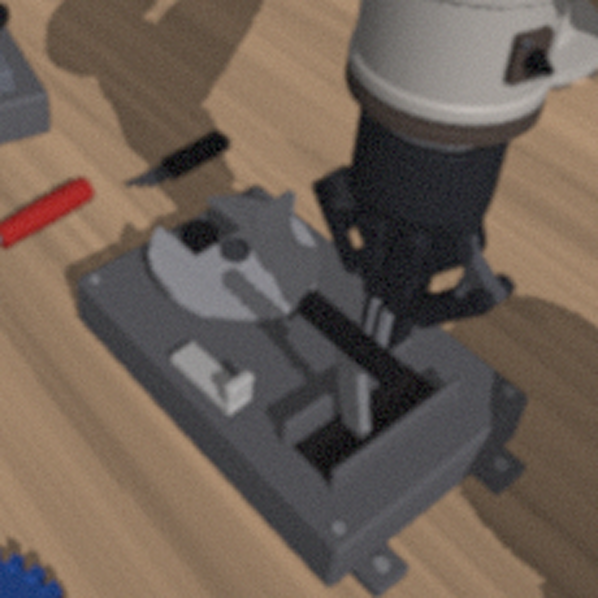

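Emit:
step_arm:
  series:
    - [[0,0,0,-20,0,0,0],[0,0,0,-50,0,0,0],[0,0,0,-50,0,-30,0],[0,0,0,-40,0,-40,0],[0,0,0,0,0,-40,0],[0,0,0,0,55,0,0],[0,0,0,0,55,0,0],[0,0,0,0,55,0,0],[0,0,0,0,55,0,0],[0,0,0,0,0,0,0]]

```text
clock: 13.02
tcp_pos: [408.7, 100.1, 427.0]
tcp_rot: [0.0, 1.0, 0.02, 0.0]
contact_force: [-0.3, 1.5, -0.0]
width: 0.0
```

```bash
python3 snap.py w10; python3 sc.py s6
python3 - <<'E'
from h import *
c=camera("top")
cv2.imwrite("pics/t4.png",cv2.resize(c["img"][80:290,60:330,::-1],None,fx=2.9,fy=2.8,interpolation=cv2.INTER_CUBIC))
E
```

```text
13.025 [408.71177405 100.08585922 427.03284482] psi 2.2992233867295564 z [ 8.82925922e-04 -3.91270708e-04 -9.99999534e-01] [-0.34555393  1.48737215 -0.02231804] 0.0004744739535514296 [ 5.67705561e-02 -1.85175627e-01  1.72280813e+00 -4.40967728e-04
  1.60310084e+00  1.58742362e+00]
```

View pics/t4.png

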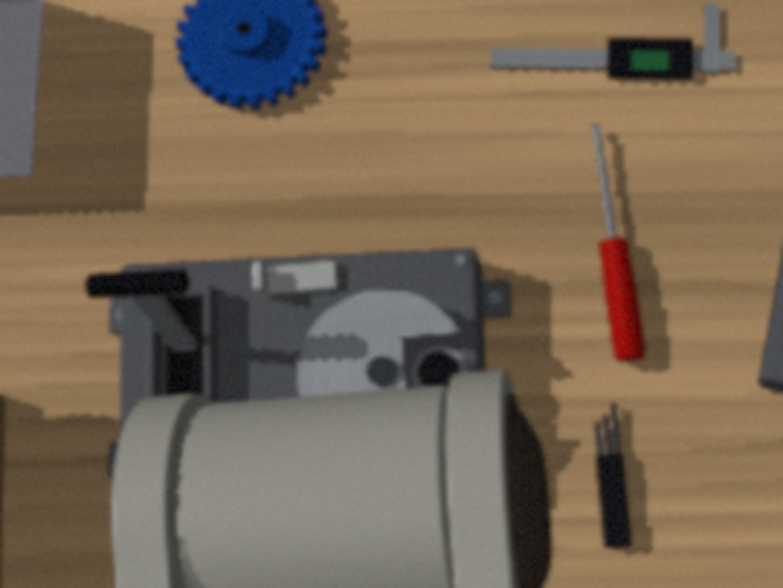

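View pics/s6.png

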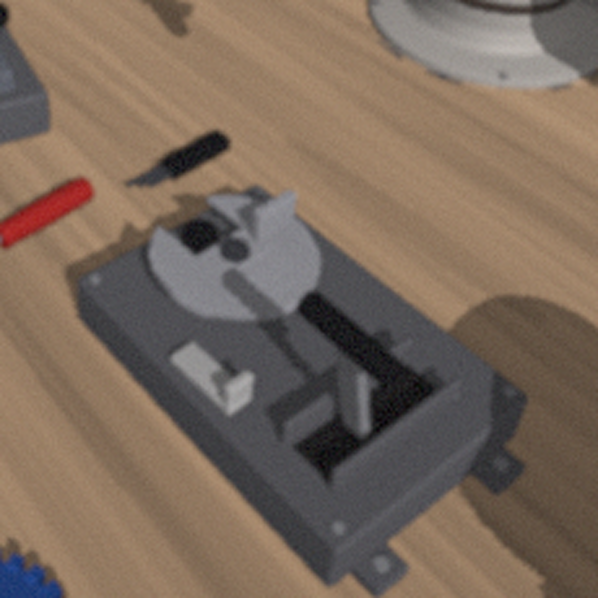

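The lever bar is at crop (137,283) in the top view, exactly where it was at the start. The clip, screwdriver and hex keys haven't moved, and the robot is clear. Handing in.

```bash
python3 -c "
from cell import *
print(hand_in())"
```

```text
the job is handed in; nothing more can be done
None
```

The trip test is done and handed in at about 13 s of the 69 s allowed. The hand-in gave no verdict.

- **Shutter and button:** I pushed the fin round with closed fingers until the slot lay over the test button. I then pressed down through the slot to a tip height of about 55 mm, which is the full 10 mm of travel.
- **Lever drop:** the lever dropped by itself while the robot was about 190 mm to one side. I measured the dropped bar at (455, 324, 121) mm, where the box geometry says it should be.
- **Lever lift:** I pushed the bar up and past vertical, and it fell back onto its stop ahead of the fingers. Then I backed the arm away.

**Last checks:** the bar is at the same pixel position in the top view as at the start. The clip, screwdriver and hex keys look unmoved, and the robot touches nothing. I did not go near the start box.

**Not confirmed:**
- **Press force:** the force reading during the press was only 1–2 N, about the noise level, against the 3–4 N expected. I judged the press from the tip height and the lever dropping.
- **Button out:** the button shows clear of the fingers in the final pictures, but I did not measure its height.

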